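# Back up an opal slab with a brass spacer and hold it against the saw-jig fence

### The arm

A 7-joint arm with a two-finger parallel gripper is mounted at the origin on the work surface. World frame = base frame: x ahead of the robot, y to its left, z up, the work surface at z = 0. Lengths are in m, angles in degrees, forces in N, time in s.
With the tool pointing down it reaches from about 0.35 to 0.775 m from the base axis. Payload 3.1 kg.
Tool frame: the origin (TCP) lies on the centre line of the jaws, within the pads' length; the fingertips stand 11 mm ahead of it and the grasp point (between the pads) lies 8 mm behind it; z points along the fingers, y is the direction in which the jaws open and shut (so a half turn about z gives the same grasp; the last joint's range is limited). The gripper opens to 85 mm and grips with 20 to 120 N. Pads are 22 mm wide; open, the fingers measure 114 mm over their backs; the gripper's body (76 mm by 85 mm) begins 54 mm behind the grasp point. The pads swing forward as they close: fully open they stand 13 mm farther back than shut.
Start: joints at [-75.155, 17.813, 0.802, 86.603, -0.252, 75.585, -1.558], TCP at [0.163, 0.525, 0.242] pointing down, gripper open.
Joint ranges: [-154.91, 154.91], [-16.99, 109.72], [-72.82, 74.43], [7.12, 147.25], [-82.49, 262.49], [11.32, 116.49], [-174.64, 174.64]. Speed limits (degrees/s): [159.86, 159.86, 180, 180, 180, 180, 180].

### API

Orientations are given as [roll, pitch, yaw] about the fixed x, y, z axes, in that order (R = Rz(yaw) Ry(pitch) Rx(roll)).
In Python, from station import ctrl gives the robot as it stands.
- The arm moves only by the tool jog_arm, never from a script. Its argument "deltas" is text: rows parted by semicolons, each of 7 numbers parted by spaces: the shift along the tool's x, y, z in cm, then the turn, a rotation vector about the tool's x, y, z in rad, then the finger opening in cm, from 0 to 8.54. A call has exactly 5 rows; each row shifts and turns the commanded pose from where the row before left it, along the tool's axes as they then stand; what a row does not reach is not made up. A row lasts 1/12 s, in which the tool goes at most 41.7 mm and 7.16 degrees, less where a joint would pass 70% of its speed; a pose out of reach is approached as far as the arm can. A call with a gripper value outside its range is refused whole. The fingers move at their own pace and stop on an object; "squeeze" is the grip in N (left out, the last holds). Time passes only in rows, so rows that do not move let the fingers close, or fill a call up. It gives the time, the measured TCP pose, the force and the opening at its end, in the units of the state.
- ctrl.get_state(): the state, without advancing time (a new reading comes with each control period).
- ctrl.read_camera(name): name is "side" or "top"; returns a dict with "frame" (400x640x3 uint8, red, green, blue), "K" (3x3 intrinsics, pixels), "R" (3x3) and "t" (3): a world point X has camera coordinates R X + t. Camera axes: x right, y down, z forward; pixel columns grow to the right and rows downward; lengths in m; the calibration is good to about 2 mm. A picture is of the moment at which its call begins. There is no depth.
- ctrl.finish_job(): hands the job in, once; it reports no verdict.
Trained networks look in a picture, given as the dict that the camera call returned (one of the last four; its "shot" number tells which), for a name from the list of things; names that differ only in an ending like _2 or _b are one class to them, and where a whole thing is asked for, a point or a joint stands for the part that bears it (a point fixed in the world has none). Each returns a list of dicts, best first, with "p" (0 to 1); they miss things now and then, are a little off and sometimes report something else, mostly with a low value. They report only what shows in the picture. A call takes as long as a camera call. They do not tell look-alikes from the thing itself.
- ctrl.cut_out(target, picture): "pixels" (400x640 bool, what is visible of it) and "extent" ([left, top, right, bottom] in pixels, round what is visible of it).
The state is a dict: "clock": time; "joint_pos": joint angles; "joint_velocities": joint speeds; "effort": joint torques, N m; "eef_pos": TCP position; "ee_rot": TCP orientation; "force": force on the tool from outside, world axes, zero at the start; "torque": the same for the moment, N m; "grip_width": finger opening in m.
Only numpy, scipy, OpenCV 4.12 (cv2) and the standard library are available. Lean on these libraries where they do the work, as an engineer would, in place of code of your own. Each camera call takes 0.05 s, during which the arm holds its last target.

### The job

Stand the brass spacer upright on the jig plate in the wide part of the gap between the opal slab and the fence, in front of the middle of the white pad, and let go of it. Then push the slab from its free side towards the fence until it is flush against both the black pad and the spacer, and finish while still holding it pressed there with the fingers, firmly but gently, as you would press a doorbell. Leave the other things on the bench alone.

Things in the scene. Friction and masses are not known exactly. Their poses are not given: they have to be found in the camera images.
- jig: grey metal sawing jig fixed to the bench. Base plate 150 (x) x 170 (y) x 10 mm; origin under its centre, +x towards the fence, top of the plate 10 mm above the bench. Along the plate's far (+x) edge a fence bar, 150 mm long in y, 22 mm high above the plate, its inner face at x = +45 mm. Two stop pads are fixed on that face, 20 mm high, centres 36 mm either side of the middle; which is on which side varies
- thick_pad: black pad on the fence, 20 mm thick (x), 24 mm wide (y), 20 mm high. Origin: middle of its back face (against the fence), at its foot on the plate; axes as the jig's; its working face is at x = -20 mm. The gap between it and the slab is only 4 to 8 mm at the start
- thin_pad: white pad on the fence, 8 mm thick (x), 70 mm wide (y), 20 mm high. Origin: middle of its back face (against the fence), at its foot on the plate; axes as the jig's; its working face is at x = -8 mm, 12 mm farther back than the black pad's. The gap between it and the slab is 16 to 20 mm at the start: here the spacer fits
- slab_center (a point): centre of the blue-green opal slab, loose on the plate, 55 (x) x 120 (y) x 20 mm, about 0.34 kg; axes within 0.02 rad of the jig's. Its +x face looks to the fence, its -x face is the free side. When flush, its centre is 2.5 mm on the -x side of the jig's origin. Slides at about 2 to 4 N, then meets rigid stops. Push at mid-length or up to 10 mm towards the spacer
- spacer_center (a point): centre of the brass spacer, an upright bar 12 (x, thickness) x 24 (y, width) x 70 mm (z, height), 0.17 kg or so, standing loose on the bench, to the left or right of the jig, this point 35 mm above its foot. Its thickness goes across the gap, its width along the fence. Slab and pads come 20 mm up its side in the gap, so hold it by its upper part (e.g. across the width, 52 mm above the foot)
- wedge: bystander: small pale wooden wedge lying flat, 80 x 24 x 20 mm
- loupe: bystander: black eye loupe, 40 mm across, 34 mm tall
- rough: bystander: brown lump of rough opal, 42 x 34 x 28 mm
- graver: bystander: graver with wooden handle lying flat, 190 mm long
- jar_a: bystander: clear jar with white cap, 64 mm across, 85 mm tall
- jar_b: bystander: amber jar with black cap, 60 mm across, 70 mm tall
- hammer: bystander: bench hammer lying flat
Things that resemble listed ones, but are neither listed nor needed, are in the scene too. There is more than one size of the part that bears slab_center; the job needs the smaller. Of the things that look like the part that bears spacer_center, take the one that is farthest to the robot's right at the start.

How it is judged:
By the outcome, as a careful person would: the job done as asked, in the order asked, and still so for the second after the job is handed in, while the arm keeps its last pose, push and grip.
It also fails if it takes over 64 s, if anything falls off the work surface, if the arm or the gripper's body presses on something with over 40 N, if the wrist force passes 120 N, or if a joint passes its speed limit or range.

## Working session

There is one attempt and no reset: what is moved stays moved. The work goes in short steps, Python scripts to look and compute and a tool call to move; the robot and the scene stay as the last step left them, time stands still between calls to the robot, and variables do not carry over. Pictures are saved under pics/ and viewed, and the job is handed in when it is done.

Besides the shell and the picture viewer there is one more tool, called after "Emit:" by a JSON object that holds its "api" and its "payload". jog_arm: Moves the arm, as the interface text tells. Its arguments: {"type":"object","properties":{"deltas":{"type":"string"},"squeeze":{"type":"number"}},"required":["deltas"]}

```bash
ls; mkdir -p pics; cat > h.py <<'E'
import numpy as np, cv2
from station import ctrl
def shot(name,fn=None):
    p=ctrl.read_camera(name)
    if fn: cv2.imwrite('pics/'+fn,p['frame'][:,:,::-1])
    return p
def ray(p,u,v):
    K=np.array(p['K']);R=np.array(p['R']);t=np.array(p['t'])
    return -R.T@t, R.T@np.linalg.solve(K,[u,v,1.])
def onz(p,u,v,z):
    c,d=ray(p,u,v); return c+d*(z-c[2])/d[2]
def proj(p,X):
    X=np.atleast_2d(X); c=np.array(p['R'])@X.T+np.array(p['t'])[:,None]; q=np.array(p['K'])@c
    return (q[:2]/q[2]).T
E
python3 - <<'E'
from h import *
a=shot('top','t0.png');b=shot('side','s0.png')
for p in(a,b):
    print(np.round(-np.array(p['R']).T@p['t'],3),np.round(p['K'],0).tolist())
    for n in['jig','slab_center','spacer_center','thick_pad','thin_pad','wedge']:
        print(n,[(round(d['p'],2),d['extent']) for d in ctrl.cut_out(n,p)])
print(ctrl.get_state())
E
```

```text
pics
[ 0.391 -0.077  1.648] [[509.0, 0.0, 327.0], [0.0, 509.0, 193.0], [0.0, 0.0, 1.0]]
jig [(0.56, [263.7, 163.1, 321.1, 215.4])]
slab_center [(0.88, [285.3, 231.8, 345.9, 283.5]), (0.8, [270.6, 180.9, 307.9, 201.9]), (0.62, [425.2, 172.3, 457.0, 257.0])]
spacer_center [(0.74, [265.4, 163.6, 321.3, 213.4]), (0.67, [275.2, 173.6, 289.6, 183.8]), (0.37, [372.3, 210.9, 377.6, 215.7]), (0.36, [340.6, 199.2, 355.8, 205.6]), (0.33, [233.7, 115.7, 251.5, 141.5])]
thick_pad [(0.5, [296.0, 171.3, 305.7, 180.3])]
thin_pad [(0.34, [208.3, 200.7, 221.4, 223.5])]
wedge [(0.75, [208.5, 199.1, 220.3, 225.3])]
[ 0.249 -0.507  0.693] [[366.0, 0.0, 312.0], [0.0, 366.0, 203.0], [0.0, 0.0, 1.0]]
jig [(0.66, [240.1, 159.8, 329.8, 228.9]), (0.61, [321.5, 266.3, 336.8, 289.7])]
slab_center [(0.88, [256.7, 171.6, 308.6, 211.4]), (0.69, [176.7, 235.8, 266.9, 290.7])]
spacer_center [(0.79, [321.5, 268.1, 334.6, 289.6]), (0.54, [314.3, 232.1, 323.9, 254.7])]
thick_pad [(0.55, [299.0, 179.3, 307.4, 196.1])]
thin_pad [(0.57, [275.9, 165.0, 294.6, 183.3])]
wedge [(0.73, [195.5, 146.2, 219.4, 163.6])]
{'clock': 0.7, 'joint_pos': array([-75.15514837,  17.8099259 ,   0.80066347,  86.60006266,
        -0.25219432,  75.58352013,  -1.5570951 ]), 'joint_velocities': array([-0.07085813, -0.05028654,  0.07848997,  0.08096976,  0.08476079,
        0.00631881,  0.08051826]), 'effort': array([ 9.54638131e-05, -3.79688179e+01,  1.45949372e-01, -2.30812222e+01,
        1.23257833e-02,  1.88063670e-03, -6.40543064e-06]), 'eef_pos': array([0.1629198 , 0.52536041, 0.24235344]), 'ee_rot': array([1.79991731e+02, 3.97251172e-04, 1.62773002e+02]), 'force': array([ 0.29046189,  0.06050496, -0.14341   ]), 'torque': array([ 0.02429177, -0.03373687,  0.03065006]), 'grip_width': 0.08531759967182861}
```

```bash
python3 - <<'E'
from h import *
a=cv2.imread('pics/t0.png');b=cv2.imread('pics/s0.png')
cv2.imwrite('pics/t0c.png',cv2.resize(a[100:300,200:467],None,fx=3,fy=3,interpolation=cv2.INTER_CUBIC)[:600,:800])
cv2.imwrite('pics/s0c.png',cv2.resize(b[130:300,170:396],None,fx=3.5,fy=3.5,interpolation=cv2.INTER_CUBIC)[:600,:800])
E
```

```text
(no output)
```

View pics/t0.png

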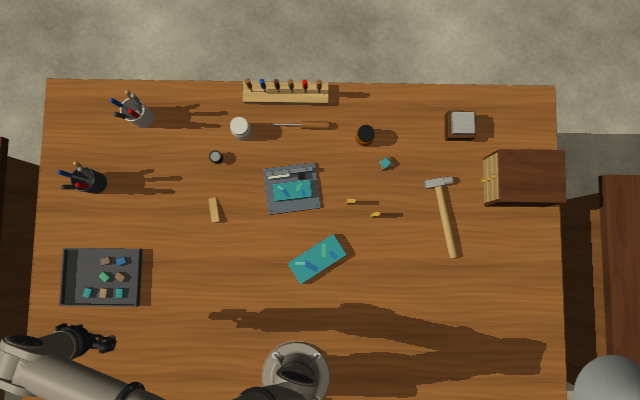

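View pics/t0c.png

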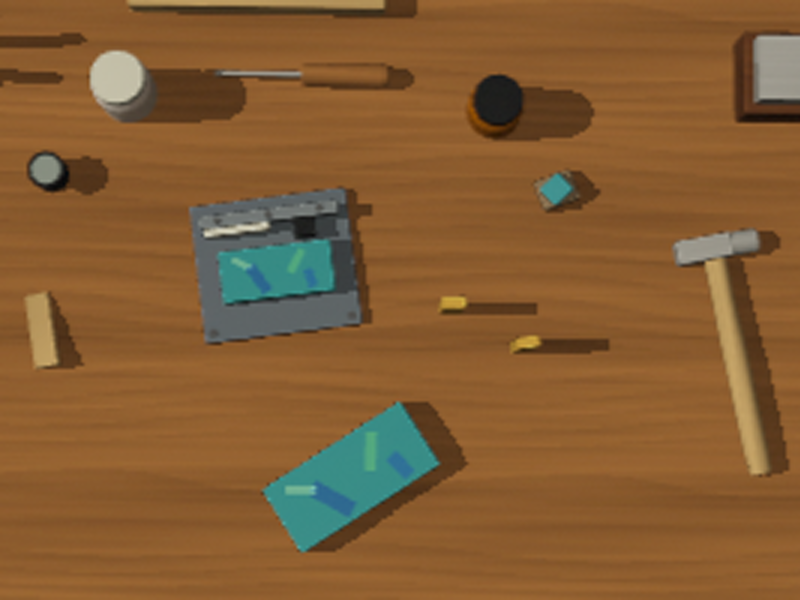

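View pics/s0.png

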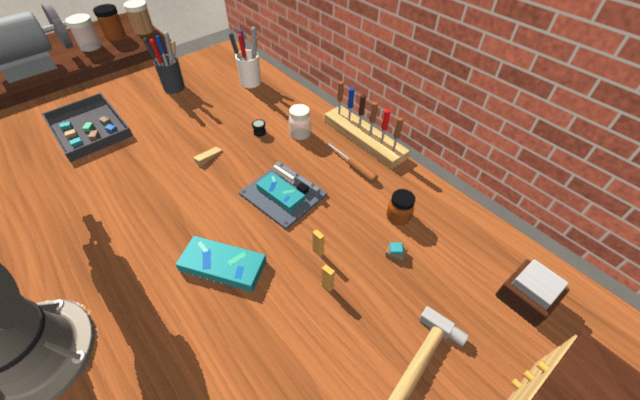

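View pics/s0c.png

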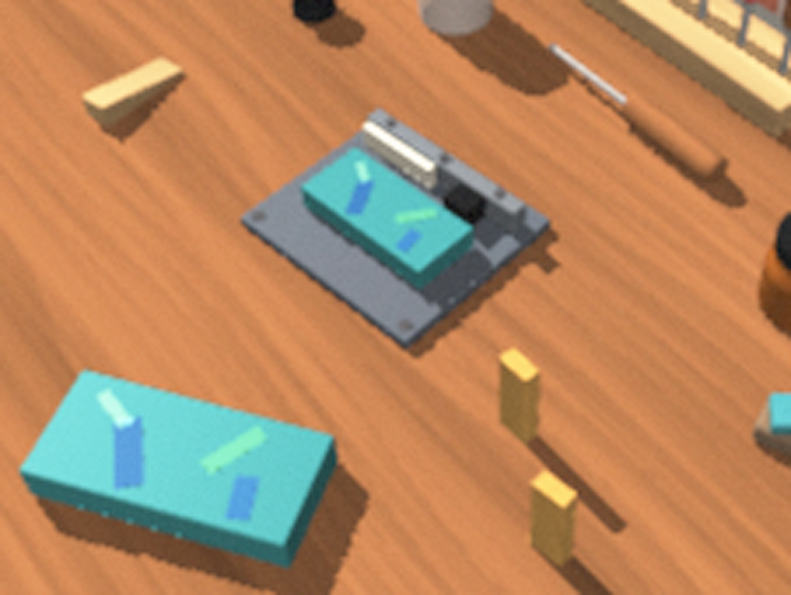

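The top view shows two upright brass bars, at about (351,201) and (375,214). The same two appear in the side view at (319,243) and (328,278). The robot's right is −y, which is to the right in the top view, so I take top (375,214), side (328,278). There are two slabs: a small one on the jig at (291,190) and a large decoy at (317,258). The white pad is on the +y (left) side and the black pad on the right.

Next I'll fit poses with silhouettes.

```bash
cat >> h.py <<'E'
from scipy.optimize import minimize
S=6
def box(x0,x1,y0,y1,z0,z1): return np.array([[x,y,z] for x in(x0,x1) for y in(y0,y1) for z in(z0,z1)])
def place(P,q):
    c,s=np.cos(q[2]),np.sin(q[2]); return np.c_[c*P[:,0]-s*P[:,1]+q[0],s*P[:,0]+c*P[:,1]+q[1],P[:,2]]
def render(p,boxes,q,roi):
    x0,y0,x1,y1=roi; m=np.zeros(((y1-y0)*S,(x1-x0)*S),np.uint8)
    for P in boxes:
        uv=(proj(p,place(P,q))+.5-[x0,y0])*S-.5
        h=cv2.convexHull(np.round(uv*16).astype(np.int32).reshape(-1,1,2)); cv2.fillConvexPoly(m,h,1,cv2.LINE_8,4)
    return m
def fit(views,boxes,q0,sc=(.01,.01,.05)):
    # views: list of (p,soft mask roi up S,roi)
    def f(v):
        q=q0+v*np.array(sc); e=0
        for p,m,roi in views:
            r=render(p,boxes,q,roi); e+=np.abs(r-m).sum()/m.sum()
        return e
    best=None
    for s in[(0,0,0),(.5,.5,1),(-.5,-.5,-1),(0,0,3),(0,0,-3),(0,0,6),(0,0,-6),(0,0,9)]:
        r=minimize(f,s,method='Nelder-Mead',options=dict(initial_simplex=np.array(s)+np.vstack([np.zeros(3),np.eye(3)])*1.0,xatol=.005,fatol=1e-5))
        if best is None or r.fun<best.fun: best=r
    return q0+best.x*np.array(sc),best.fun
def up(a,roi):
    x0,y0,x1,y1=roi; c=a[y0:y1,x0:x1]
    return cv2.resize(c,None,fx=S,fy=S,interpolation=cv2.INTER_CUBIC)
E
cat > m1.py <<'E'
from h import *
a=shot('top');b=shot('side')
def hsv(p): return cv2.cvtColor(p['frame'][:,:,::-1].copy(),cv2.COLOR_BGR2HSV).astype(int)
for p,pts in((a,[(375,214),(351,201),(270,208),(290,190),(330,208),(278,177),(305,175)]),(b,[(328,286),(328,272),(319,248),(300,205),(280,190),(340,240)])):
    H=hsv(p); print([(q,H[q[1],q[0]].tolist()) for q in pts])
E
python3 m1.py
```

```text
[((375, 214), [21, 176, 196]), ((351, 201), [21, 178, 195]), ((270, 208), [99, 25, 104]), ((290, 190), [88, 156, 139]), ((330, 208), [15, 174, 145]), ((278, 177), [27, 30, 179]), ((305, 175), [80, 13, 57])]
[((328, 286), [18, 158, 147]), ((328, 272), [23, 143, 250]), ((319, 248), [17, 151, 145]), ((300, 205), [108, 32, 79]), ((280, 190), [90, 134, 198]), ((340, 240), [12, 148, 200])]
```

```bash
cat > m2.py <<'E'
from h import *
a=shot('top');b=shot('side')
def rat(p,roi,i,j):
    f=up(p['frame'].astype(np.float32),roi); return f[:,:,i]/np.maximum(f[:,:,j],8)
def ctr(m):
    n,l,s,_=cv2.connectedComponentsWithStats(m.astype(np.uint8)); 
    k=1+np.argmax(s[1:,4]); return (l==k).astype(float)
sp=[box(-.006,.006,-.012,.012,0,.07)]
ra=(362,202,390,224); rb=(310,256,346,300)
va=(a,ctr(rat(a,ra,1,0)>.655),ra); vb=(b,ctr(rat(b,rb,1,0)>.64),rb)
vis=[]
q0=np.r_[onz(a,375,214,.05)[:2],0]
print('ratios',np.round(rat(a,ra,1,0)[::24,::24],2)[3:5],np.round(rat(b,rb,1,0)[::30,::30],2)[2:6])
for n,v in(('both',[va,vb]),('top',[va]),('side',[vb])):
    print('spacer',n,fit(v,sp,q0))
ja=(255,155,330,222); jb=(232,152,336,236)
jma=ctr(rat(a,ja,2,0)>.6); jmb=ctr(rat(b,jb,2,0)>.6)
for w in(.065,.075):
  jg=[box(-.075,.075,-.085,.085,0,.01),box(.045,w,-.075,.075,.01,.032)]
  q0j=np.r_[onz(a,292,190,.01)[:2],.1]
  for n,v in(('both',[(a,jma,ja),(b,jmb,jb)]),('top',[(a,jma,ja)]),('side',[(b,jmb,jb)])):
    qj,e=fit(v,jg,q0j); print('jig',w,n,qj,e)
sma=ctr(rat(a,ja,0,1)<.7); smb=ctr(rat(b,jb,0,1)<.75)
sl=[box(-.0275,.0275,-.06,.06,.01,.03)]
for n,v in(('both',[(a,sma,ja),(b,smb,jb)]),('top',[(a,sma,ja)]),('side',[(b,smb,jb)])):
    print('slab',n,fit(v,sl,q0j))
def ov(p,m,roi): 
    f=up(p['frame'],roi)[:,:,::-1].copy(); c,_=cv2.findContours(m.astype(np.uint8),cv2.RETR_EXTERNAL,cv2.CHAIN_APPROX_NONE); cv2.drawContours(f,c,-1,(0,0,255),1); return f
T=[ov(*x) for x in((va[0],va[1],va[2]),(vb[0],vb[1],vb[2]),(a,jma,ja),(a,sma,ja),(b,jmb,jb),(b,smb,jb))]
W=np.zeros((1000,1300,3),np.uint8)
for t,(y,x) in zip(T,((0,900),(200,900),(0,0),(0,450),(480,0),(480,630))): W[y:y+t.shape[0],x:x+t.shape[1]]=t[:1000-y,:1300-x]
cv2.imwrite('pics/m2.png',cv2.resize(W,(780,600),interpolation=cv2.INTER_AREA))
E
python3 m2.py
```

```text
ratios [[0.66 0.64 0.69 0.79 0.78 0.61 0.61]
 [0.65 0.65 0.67 0.65 0.64 0.65 0.64]] [[0.65 0.66 0.66 0.85 0.66 0.65 0.65 0.65]
 [0.65 0.65 0.65 0.75 0.88 0.7  0.65 0.65]
 [0.65 0.65 0.64 0.76 0.74 0.65 0.67 0.66]
 [0.64 0.65 0.65 0.76 0.75 0.66 0.65 0.66]]
spacer both (array([ 0.50679443, -0.24017544,  0.10359959]), np.float64(1.0172949976593024))
spacer top (array([ 0.50673439, -0.23993294,  0.10967126]), np.float64(0.20542279411764705))
spacer side (array([ 0.50094193, -0.24915083,  0.31591073]), np.float64(0.8039755847242478))
jig 0.065 both [0.58942109 0.02688944 0.13887026] 0.11281017707817753
jig 0.065 top [0.58920622 0.02836578 0.14271998] 0.011511070975411803
jig 0.065 side [0.59135844 0.02309992 0.1422249 ] 0.0494025451400533
jig 0.075 both [0.58908207 0.0264293  0.13912586] 0.1893522951952554
jig 0.075 top [0.58918378 0.02827789 0.14202397] 0.0343045918542312
jig 0.075 side [0.59099715 0.02297234 0.14386561] 0.10350000882503486
slab both (array([0.5811583 , 0.02422556, 0.14550987]), np.float64(0.10839957768165318))
slab top (array([0.5806436 , 0.02534282, 0.13858104]), np.float64(0.020022155664054485))
slab side (array([0.58199044, 0.02031295, 0.14083948]), np.float64(0.01760432684659844))
```

View pics/m2.png

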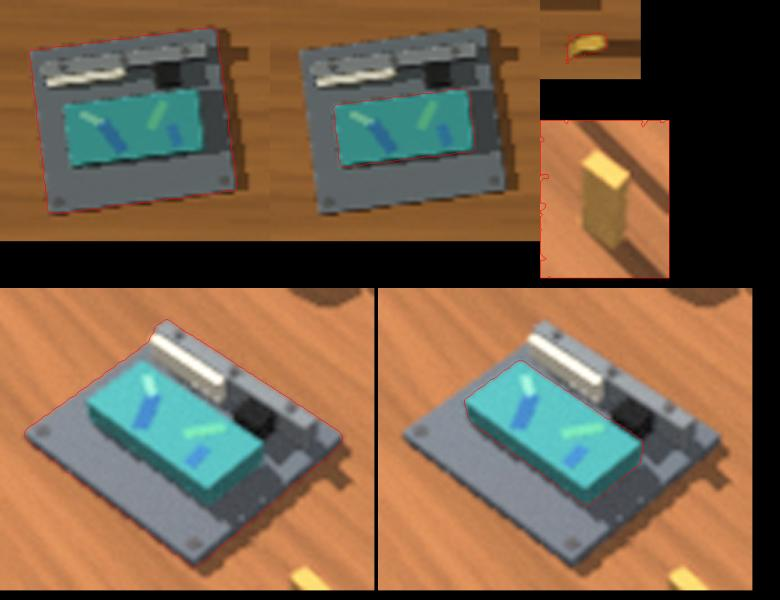

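```bash
sed -i 's/uv=(proj(p,place(P,q))+.5-\[x0,y0\])\*S-.5/uv=(proj(p,place(P,q))+OFF-[x0,y0])*S-.5/; s/^S=6/S=6\nOFF=0.5/' h.py
sed -e 's/>.655)/>.70)/; s/>.64)/>.70)/' -e '/^print(.ratios/d' m2.py > m3.py
sed 's/^for w in.*/for w in(.065,):/; /^def ov/,$d' m3.py > m3b.py
sed -i 's/^a=shot/import h,sys; h.OFF=float(sys.argv[1])\na=shot/' m3b.py
python3 m3b.py 0.5; python3 m3b.py 0; python3 m3.py >/dev/null
```

```text
spacer both (array([ 0.50672873, -0.24159096,  0.20335802]), np.float64(0.39888734456642116))
spacer top (array([ 0.50532283, -0.23848941,  0.21782126]), np.float64(0.121529919802591))
spacer side (array([ 0.50652492, -0.24362236,  0.00251759]), np.float64(0.0594509184278096))
jig 0.065 both [0.58950113 0.0263394  0.14274015] 0.11299495150217413
jig 0.065 top [0.58921085 0.02818985 0.14493801] 0.011691963061168511
jig 0.065 side [0.59138501 0.0230693  0.1421582 ] 0.049576058090188016
slab both (array([0.58119797, 0.02373229, 0.14151206]), np.float64(0.10926397537901264))
slab top (array([0.5806421 , 0.02534988, 0.13843151]), np.float64(0.020142763373810307))
slab side (array([0.58204308, 0.02038388, 0.1411368 ]), np.float64(0.01951219512195122))
spacer both (array([ 0.50576625, -0.24401657,  0.19933299]), np.float64(0.44772544836775674))
spacer top (array([ 0.50387751, -0.24014978,  0.22309591]), np.float64(0.12262415695892091))
spacer side (array([ 0.5062384 , -0.24534978, -0.04815463]), np.float64(0.06962213626896757))
jig 0.065 both [0.58814506 0.02391932 0.146257  ] 0.1256093672023051
jig 0.065 top [0.58758854 0.02665361 0.14247857] 0.011520789997028368
jig 0.065 side [0.59073006 0.02108896 0.13983997] 0.05206477447123781
slab both (array([0.58024916, 0.02197651, 0.14915795]), np.float64(0.15863513435472307))
slab top (array([0.57906917, 0.02381242, 0.13869041]), np.float64(0.019775981619004637))
slab side (array([0.58196683, 0.01837286, 0.14031039]), np.float64(0.020207913440118807))
```

View pics/m2.png

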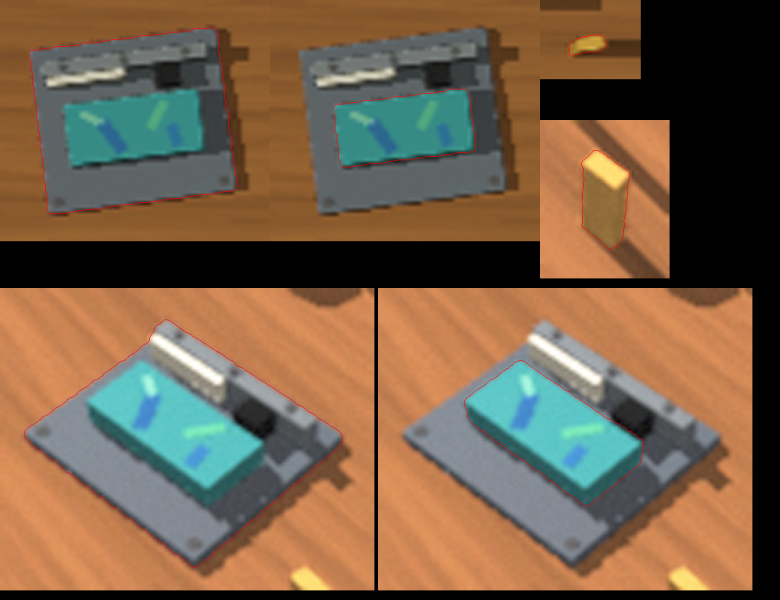

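Within each view the relative poses are consistent: jig yaw ≈ 0.142 and slab gap ≈ 18.7 mm. The two views differ by about 5 mm in y, so I'll use the mean for reaching and in-view comparison for placing. First comes the swing towards the spacer at top (375,214), world (0.506, −0.241), which is the farther right of the two bars.

Emit:
{"api": "jog_arm", "payload": {"deltas": "-3.77 -0.13 0 0 0 0.0686 5.5; -3.77 -0.13 0 0 0 0.0686 5.5; -3.77 -0.13 0 0 0 0.0686 5.5; -3.77 -0.13 0 0 0 0.0686 5.5; -3.77 -0.13 0 0 0 0.0686 5.5"}}

```text
clock: 1.62
eef_pos: [0.3317, 0.4392, 0.2423]
ee_rot: [180.0, 0.0, 142.9]
force: [1.0, 0.7, 0.4]
grip_width: 0.0552
```

Emit:
{"api": "jog_arm", "payload": {"deltas": "-3.77 -0.13 0 0 0 0.0686 5.5; -3.77 -0.13 0 0 0 0.0686 5.5; -3.77 -0.13 0 0 0 0.0686 5.5; -3.77 -0.13 0 0 0 0.0686 5.5; -3.77 -0.13 0 0 0 0.0686 5.5"}}

```text
clock: 2.03
eef_pos: [0.4601, 0.302, 0.2424]
ee_rot: [180.0, 0.0, 123.3]
force: [0.3, 0.6, -0.5]
grip_width: 0.0551
```

Emit:
{"api": "jog_arm", "payload": {"deltas": "-3.77 -0.13 0 0 0 0.0686 5.5; -3.77 -0.13 0 0 0 0.0686 5.5; -3.77 -0.13 0 0 0 0.0686 5.5; -3.77 -0.13 0 0 0 0.0686 5.5; -3.77 -0.13 0 0 0 0.0686 5.5"}}

```text
clock: 2.45
eef_pos: [0.5348, 0.1297, 0.2424]
ee_rot: [180.0, 0.0, 103.6]
force: [-0.0, -0.3, 1.1]
grip_width: 0.0551
```

Emit:
{"api": "jog_arm", "payload": {"deltas": "-3.77 -0.13 0 0 0 0.0686 5.5; -3.77 -0.13 0 0 0 0.0686 5.5; -3.77 -0.13 0 0 0 0.0686 5.5; -3.77 -0.13 0 0 0 0.0686 5.5; -3.77 -0.13 0 0 0 0.0686 5.5"}}

```text
clock: 2.87
eef_pos: [0.5473, -0.0577, 0.2424]
ee_rot: [180.0, 0.0, 84.0]
force: [0.4, -0.2, -0.4]
grip_width: 0.055
```

Emit:
{"api": "jog_arm", "payload": {"deltas": "-3.77 -0.13 0 0 0 0.0686 5.5; -3.77 -0.13 0 0 0 0.0686 5.5; -3.77 -0.13 0 0 0 0.0686 5.5; -3.77 -0.13 0 0 0 0.0686 5.5; -3.77 -0.13 0 0 0 0.0686 5.5"}}

```text
clock: 3.28
eef_pos: [0.496, -0.2384, 0.2424]
ee_rot: [180.0, 0.0, 64.3]
force: [0.5, -0.6, 0.9]
grip_width: 0.0553
```

Emit:
{"api": "jog_arm", "payload": {"deltas": "0 0 1 0 0 0.1 5.5; 0 0 1 0 0 0.1 5.5; 0 0 1 0 0 0.1 5.5; 0 0 1 0 0 0.1 5.5; 0 0 1 0 0 0.1 5.5"}}

```text
clock: 3.7
eef_pos: [0.4964, -0.2367, 0.1919]
ee_rot: [180.0, -0.0, 35.6]
force: [0.5, -0.2, 0.1]
grip_width: 0.0548
```

Emit:
{"api": "jog_arm", "payload": {"deltas": "0 0 1 0 0 0.095 5.5; 0 0 1 0 0 0.095 5.5; 0 0 1 0 0 0.095 5.5; 0 0 1 0 0 0.095 5.5; 0 0 0 0 0 0.095 5.5"}}

```text
clock: 4.12
eef_pos: [0.4953, -0.2355, 0.1503]
ee_rot: [-179.9, 0.2, 8.4]
force: [-0.7, 0.0, 0.1]
grip_width: 0.0548
```

Emit:
{"api": "jog_arm", "payload": {"deltas": "0.49 0.35 0.5 0 0 0 5.5; 0.49 0.35 0.5 0 0 0 5.5; 0 0 0.5 0 0 0 5.5; 0 0 0 0 0 0 5.5; 0 0 0 0 0 0 5.5"}}

```text
clock: 4.53
eef_pos: [0.5069, -0.2422, 0.1369]
ee_rot: [-180.0, 0.0, 8.7]
force: [-0.3, 0.6, 0.9]
grip_width: 0.0552
```

```bash
cat > look.py <<'E'
from h import *
import sys
n,x0,y0,x1,y1,X0,Y0,X1,Y1=[sys.argv[1]]+list(map(int,sys.argv[2:]))
a=shot('top');b=shot('side')
s=ctrl.get_state(); e=s['eef_pos']; print(s['clock'],e,s['ee_rot'],s['force'])
P=np.array([e+[0,0,-.011],e,e+[0,0,.008]]); print('tip/tcp px',proj(a,P).round(1).tolist(),proj(b,P).round(1).tolist())
cu=lambda p,r:cv2.resize(p['frame'][r[1]:r[3],r[0]:r[2],::-1],(390,int(390*(r[3]-r[1])/(r[2]-r[0]))),interpolation=cv2.INTER_CUBIC)
A,B=cu(a,(x0,y0,x1,y1)),cu(b,(X0,Y0,X1,Y1)); W=np.zeros((max(len(A),len(B)),790,3),np.uint8); W[:len(A),:390]=A; W[:len(B),400:]=B
cv2.imwrite('pics/'+n,W[:600])
E
python3 look.py l1.png 330 170 410 250 250 130 400 330
```

```text
4.6333 [ 0.50703757 -0.24240477  0.13747965] [ 1.79999367e+02 -1.63424432e-02  8.65688063e+00] [ 0.6002543   0.0917122  -0.23454052]
tip/tcp px [[378.8, 211.5], [379.2, 211.2], [379.5, 211.0]] [[328.6, 252.3], [328.8, 248.9], [329.0, 246.4]]
```

View pics/l1.png

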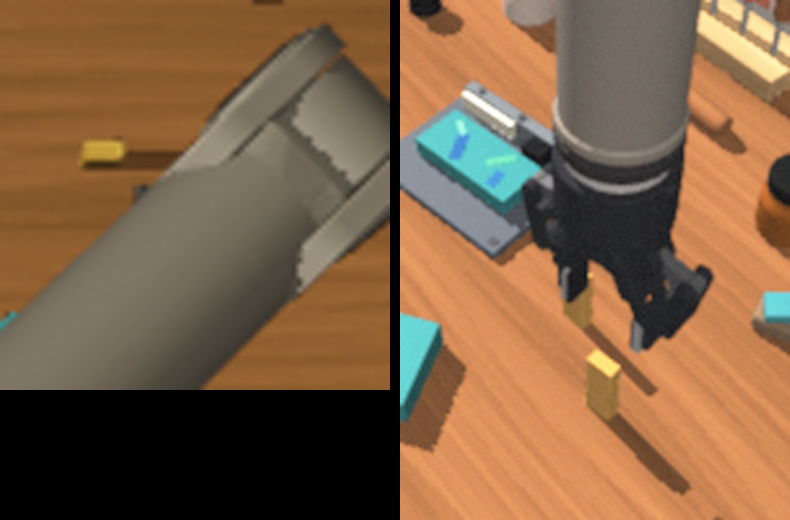

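The side view shows the fingertips straddling at about (314,244) and (342,263). Their midpoint is within 1 px of the predicted (328.6,252.3), so the side camera agrees with the robot frame. The target bar's top is at about (328,270), directly below. I'm descending now.

Emit:
{"api": "jog_arm", "payload": {"deltas": "0 0.05 2 0 0 0 5.5; 0 0.05 2 0 0 0 5.5; 0 0 2 0 0 0 5.5; 0 0 2 0 0 0 5.5; 0 0 1.3 0 0 0 5.5"}}

```text
clock: 5.05
eef_pos: [0.5066, -0.2426, 0.0428]
ee_rot: [-179.9, 0.1, 8.7]
force: [-0.9, 0.0, -0.0]
grip_width: 0.055
```

Emit:
{"api": "jog_arm", "payload": {"deltas": "0 0 0.05 0 0 0 1.8; 0 0 0 0 0 0 1.8; 0 0 0 0 0 0 1.8; 0 0 0 0 0 0 1.8; 0 0 0 0 0 0 1.8", "squeeze": 40}}

```text
clock: 5.47
eef_pos: [0.5078, -0.2436, 0.0448]
ee_rot: [179.9, -0.1, 8.6]
force: [-0.4, 0.3, -1.4]
grip_width: 0.0235
```

Emit:
{"api": "jog_arm", "payload": {"deltas": "0 0 0 0 0 0 1.8; 0 0 0 0 0 0 1.8; 0 0 0 0 0 0 1.8; 0 0 -0.3 0 0 0 1.8; 0 0 -0.5 0 0 0 1.8"}}

```text
clock: 5.88
eef_pos: [0.5067, -0.2428, 0.0515]
ee_rot: [-180.0, 0.1, 8.6]
force: [0.5, -0.2, -1.2]
grip_width: 0.0236
```

Emit:
{"api": "jog_arm", "payload": {"deltas": "0 0 -2 0 0 0 1.8; 0 0 -2 0 0 0 1.8; 0 0 -2 0 0 0 1.8; 0 0 -2 0 0 0.004 1.8; 0 0 -2 0 0 0.004 1.8"}}

```text
clock: 6.3
eef_pos: [0.5069, -0.2432, 0.1529]
ee_rot: [-180.0, 0.0, 8.2]
force: [0.4, 0.3, -1.2]
grip_width: 0.0236
```

Emit:
{"api": "jog_arm", "payload": {"deltas": "1.52 -2.86 0 0 0 0 1.8; 1.52 -2.86 0 0 0 0 1.8; 1.52 -2.86 0 0 0 0 1.8; 1.52 -2.86 0 0 0 0 1.8; 1.52 -2.86 0 0 0 0 1.8"}}

```text
clock: 6.72
eef_pos: [0.5623, -0.0893, 0.1521]
ee_rot: [-180.0, -0.0, 8.2]
force: [-0.0, -0.3, -0.4]
grip_width: 0.0234
```

Emit:
{"api": "jog_arm", "payload": {"deltas": "1.52 -2.86 0 0 0 0 1.8; 1.52 -2.86 0 0 0 0 1.8; 1.52 -2.86 0 0 0 0 1.8; 1.52 -2.86 0 0 0 0 1.8; 1.52 -2.86 0 0 0 0 1.8"}}

```text
clock: 7.13
eef_pos: [0.6171, 0.0632, 0.152]
ee_rot: [-180.0, 0.0, 8.2]
force: [-0.6, -0.6, -0.2]
grip_width: 0.0234
```

Emit:
{"api": "jog_arm", "payload": {"deltas": "0 0 0 0 0 0 1.8; 0 0 1 0 0 0 1.8; 0 0 1 0 0 0 1.8; 0 0 1 0 0 0 1.8; 0 0 0 0 0 0 1.8"}}

```text
clock: 7.55
eef_pos: [0.6143, 0.0598, 0.1186]
ee_rot: [180.0, 0.3, 8.0]
force: [-0.0, -0.2, -2.3]
grip_width: 0.0233
```

```bash
python3 look.py l2.png 250 140 350 240 220 80 350 230
```

```text
7.65 [0.61598516 0.06012823 0.12084265] [1.79991468e+02 1.26571184e-01 8.03627597e+00] [-2.82719242e-01  1.95278264e-03 -2.05864787e+00]
tip/tcp px [[279.1, 175.0], [278.8, 174.4], [278.5, 174.0]] [[279.0, 149.7], [278.6, 146.2], [278.4, 143.6]]
```

View pics/l2.png

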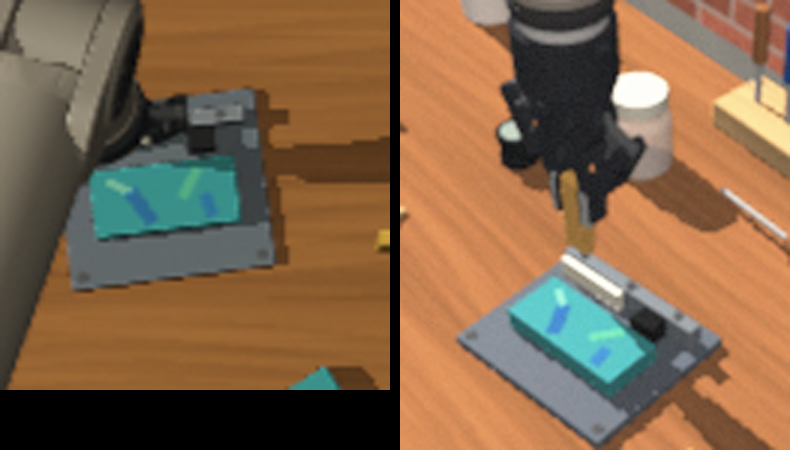

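```bash
cat > ov.py <<'E'
from h import *
import sys
name=sys.argv[1]; off=float(sys.argv[2]); X0,Y0,X1,Y1=map(int,sys.argv[3:7]); dx,dy=(float(sys.argv[7]),float(sys.argv[8])) if len(sys.argv)>7 else (0,0)
b=shot('side'); s=ctrl.get_state(); e=s['eef_pos']; yaw=np.radians(s['ee_rot'][2]); print(e,s['ee_rot'])
k=8
im=cv2.resize(b['frame'][Y0:Y1,X0:X1,::-1],None,fx=k,fy=k,interpolation=cv2.INTER_CUBIC)
def draw(P,q,c):
    uv=(proj(b,place(P,q))+.5-[X0,Y0])*k
    h=uv.astype(int)
    for i in range(8):
        for j in (1,2,4):
            if i<i^j: cv2.line(im,tuple(map(int,h[i])),tuple(map(int,h[i^j])),c,1)
sp=box(-.006,.006,-.012,.012,0,.07); sp[:,2]+=e[2]-off
c,sn=np.cos(yaw),np.sin(yaw)
draw(sp,(e[0]+c*dx-sn*dy,e[1]+sn*dx+c*dy,yaw),(0,0,255))
draw(box(-.075,.075,-.085,.085,0,.01),(.5914,.0231,.142),(0,255,0))
cv2.imwrite('pics/'+name,im)
E
python3 ov.py o1.png 0.0435 240 120 338 194
```

```text
[0.6166742  0.06030755 0.12164277] [1.79989096e+02 2.84107659e-02 8.06383263e+00]
```

View pics/o1.png

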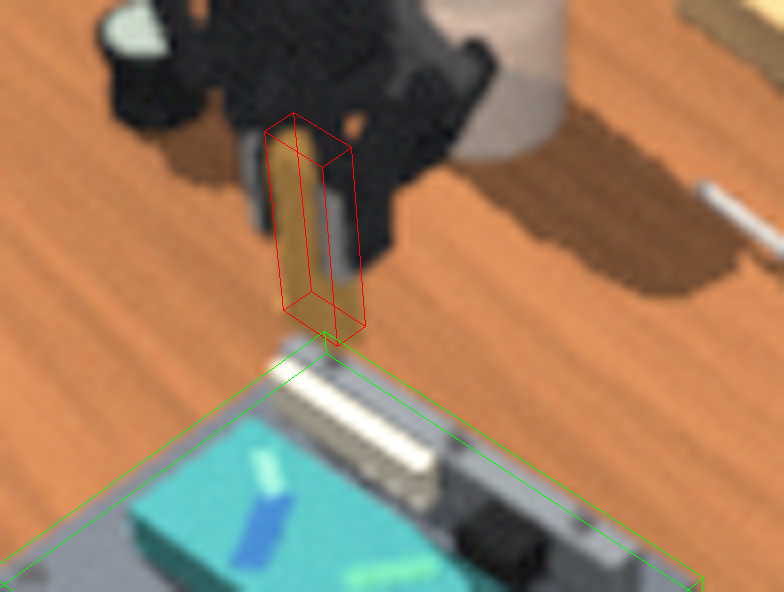

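The held bar matches the box predicted from the TCP to within about 1 px in the side view: foot at about (281,163), jig corner at (280,162). I'll correct by −2 mm in x and +3 mm in y in the jig frame, and lower partway.

Emit:
{"api": "jog_arm", "payload": {"deltas": "-0.22 -0.28 0 0 0 0 1.8; 0 0 1 0 0 0 1.8; 0 0 1 0 0 0 1.8; 0 0 1 0 0 0 1.8; 0 0 0 0 0 0 1.8"}}

```text
clock: 8.12
eef_pos: [0.6121, 0.0644, 0.0885]
ee_rot: [-180.0, 0.3, 8.2]
force: [-0.9, 0.3, -1.6]
grip_width: 0.0231
```

Emit:
{"api": "jog_arm", "payload": {"deltas": "0 0 0 0 0 0 1.8; 0 0 0 0 0 0 1.8; 0 0 0 0 0 0 1.8; 0 0 0 0 0 0 1.8; 0 0 0 0 0 0 1.8"}}

```text
clock: 8.53
eef_pos: [0.6147, 0.0639, 0.0923]
ee_rot: [180.0, -0.1, 8.2]
force: [-0.9, -0.1, -1.3]
grip_width: 0.0239
```

```bash
python3 ov.py o2.png 0.0435 240 120 338 194
```

```text
[0.61466701 0.06398104 0.09220688] [-1.79998298e+02 -4.64204303e-02  8.18768885e+00]
```

View pics/o2.png

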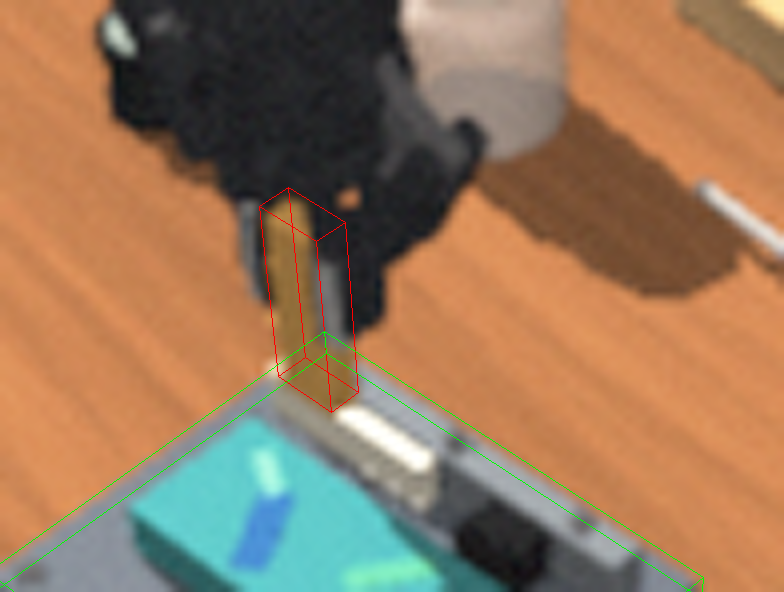

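Emit:
{"api": "jog_arm", "payload": {"deltas": "-0.12 0.1 0.5 0 0 0 1.8; 0 0 0.5 0 0 0 1.8; 0 0 0.5 0 0 0 1.8; 0 0 0.4 0 0 0 1.8; 0 0 0 0 0 0 1.8"}}

```text
clock: 9.0
eef_pos: [0.6123, 0.063, 0.0712]
ee_rot: [-180.0, 0.2, 8.2]
force: [0.3, 0.2, -0.7]
grip_width: 0.0231
```

Emit:
{"api": "jog_arm", "payload": {"deltas": "0 0 0 0 0 0 1.8; 0 0 0 0 0 0 1.8; 0 0 0 0 0 0 1.8; 0 0 0 0 0 0 1.8; 0 0 0 0 0 0 1.8"}}

```text
clock: 9.42
eef_pos: [0.6136, 0.0628, 0.0731]
ee_rot: [180.0, -0.0, 8.2]
force: [0.4, 0.2, -2.3]
grip_width: 0.0237
```

```bash
python3 ov.py o3.png 0.0435 240 120 338 194
```

```text
[0.61348585 0.06284104 0.07302732] [-1.79997686e+02 -2.43184020e-02  8.18614264e+00]
```

View pics/o3.png

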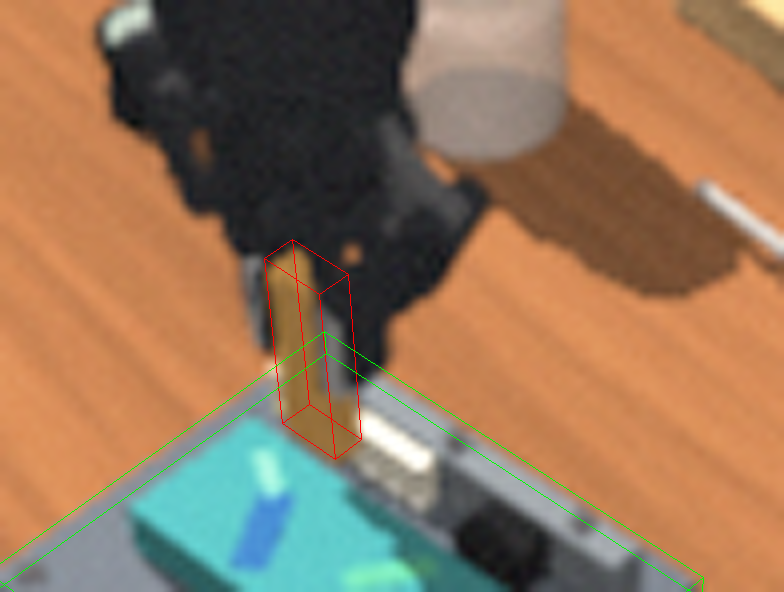

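```bash
sed -i "s/^cv2.imwrite/R=(.5914,.0231,.142)\ndraw(box(.037,.045,.001,.071,.01,.03),R,(255,0,255))\ndraw(box(-.0275,.0275,-.06,.06,.01,.03),(.58204,.02038,.1411),(255,0,0))\ncv2.imwrite/" ov.py; python3 ov.py o4.png 0.0435 240 120 338 194
python3 - <<'E'
from h import *
b=shot('side')
im=cv2.imread('pics/s0.png')[120:194,240:338]; im=cv2.resize(im,None,fx=8,fy=8,interpolation=cv2.INTER_CUBIC)
def draw(P,q,c):
    h=((proj(b,place(P,q))+.5-[240,120])*8)
    for i in range(8):
        for j in(1,2,4):
            if i<i^j: cv2.line(im,tuple(map(int,h[i])),tuple(map(int,h[i^j])),c,1)
R=(.5914,.0231,.142)
draw(box(.037,.045,.001,.071,.01,.03),R,(255,0,255));draw(box(.025,.045,-.048,-.024,.01,.03),R,(0,0,255))
draw(box(-.0275,.0275,-.06,.06,.01,.03),(.58204,.02038,.1411),(255,0,0))
cv2.imwrite('pics/o5.png',im)
E
```

```text
[0.6134557  0.06287046 0.07298713] [-1.79998008e+02 -2.10255982e-02  8.19085851e+00]
```

View pics/o4.png

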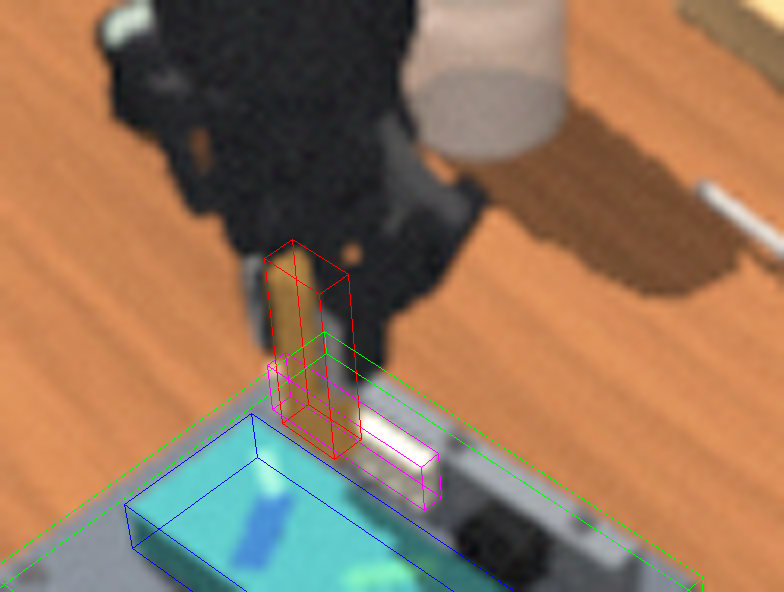

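View pics/o5.png

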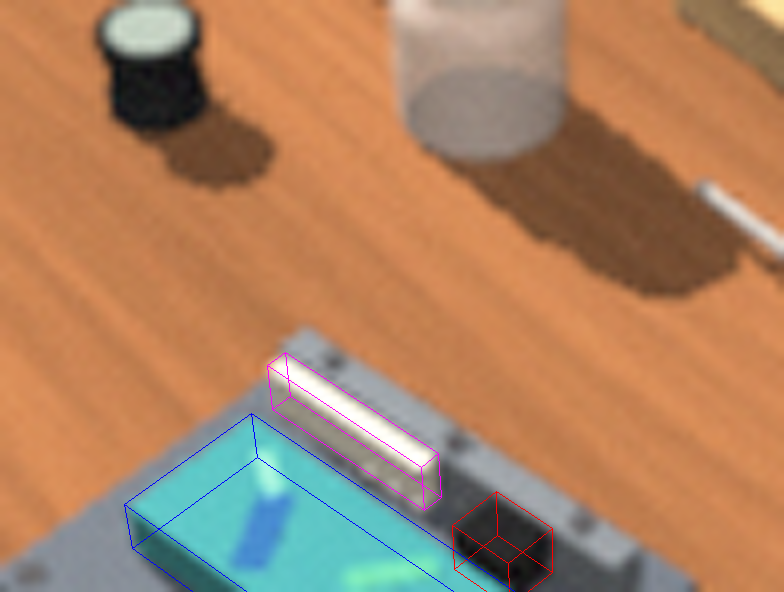

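The side-view models of the slab, pads and bar all fit the picture. The bar's foot lies inside the gap, with the slab edge about 2 mm on one side and the pad about 3 mm on the other. I'm lowering with force checks.

Emit:
{"api": "jog_arm", "payload": {"deltas": "0 0 0.25 0 0 0 1.8; 0 0 0.25 0 0 0 1.8; 0 0 0.25 0 0 0 1.8; 0 0 0.25 0 0 0 1.8; 0 0 0 0 0 0 1.8"}}

```text
clock: 9.98
eef_pos: [0.6127, 0.0629, 0.0619]
ee_rot: [-180.0, 0.1, 8.2]
force: [0.0, 0.1, -1.9]
grip_width: 0.0234
```

Emit:
{"api": "jog_arm", "payload": {"deltas": "0 0 0.2 0 0 0 1.8; 0 0 0.2 0 0 0 1.8; 0 0 0.2 0 0 0 1.8; 0 0 0.1 0 0 0 1.8; 0 0 0 0 0 0 1.8"}}

```text
clock: 10.4
eef_pos: [0.6131, 0.0629, 0.0554]
ee_rot: [-180.0, 0.0, 8.2]
force: [-1.0, 0.0, -1.4]
grip_width: 0.0233
```

Emit:
{"api": "jog_arm", "payload": {"deltas": "0 0 0 0 0 0 1.8; 0 0 0 0 0 0 1.8; 0 0 0.05 0 0 0 1.8; 0 0 0.05 0 0 0 1.8; 0 0 0 0 0 0 1.8"}}

```text
clock: 10.82
eef_pos: [0.6133, 0.0628, 0.0548]
ee_rot: [-180.0, 0.0, 8.2]
force: [0.5, -0.7, -1.3]
grip_width: 0.0232
```

Emit:
{"api": "jog_arm", "payload": {"deltas": "0 0 0.04 0 0 0 1.8; 0 0 0.04 0 0 0 1.8; 0 0 0 0 0 0 1.8; 0 0 0 0 0 0 1.8; 0 0 0 0 0 0 1.8"}}

```text
clock: 11.23
eef_pos: [0.6134, 0.0629, 0.0545]
ee_rot: [-180.0, -0.0, 8.2]
force: [-1.2, 0.1, 4.8]
grip_width: 0.0234
```

Emit:
{"api": "jog_arm", "payload": {"deltas": "0 0 0.04 0 0 0 1.8; 0 0 0.04 0 0 0 1.8; 0 0 0 0 0 0 1.8; 0 0 0 0 0 0 1.8; 0 0 0 0 0 0 1.8"}}

```text
clock: 11.65
eef_pos: [0.6135, 0.0628, 0.0545]
ee_rot: [-180.0, -0.0, 8.2]
force: [-3.5, 1.1, 7.4]
grip_width: 0.0234
```

Contact is at TCP z 0.0545, so the foot is at 10 mm, on the plate. I'll relieve the pressure, look, then release.

Emit:
{"api": "jog_arm", "payload": {"deltas": "0 0 -0.05 0 0 0 1.8; 0 0 0 0 0 0 2.6; 0 0 0 0 0 0 3.2; 0 0 0 0 0 0 4; 0 0 0 0 0 0 4.6"}}

```text
clock: 12.07
eef_pos: [0.6133, 0.0628, 0.0533]
ee_rot: [180.0, 0.0, 8.2]
force: [-1.1, -0.1, 0.5]
grip_width: 0.0457
```

Emit:
{"api": "jog_arm", "payload": {"deltas": "0 0 0 0 0 0 4.6; 0 0 0 0 0 0 4.6; 0 0 -1 0 0 0 4.6; 0 0 -2 0 0 0 4.6; 0 0 -2 0 0 0 4.6"}}

```text
clock: 12.48
eef_pos: [0.6127, 0.0628, 0.1041]
ee_rot: [180.0, 0.1, 8.2]
force: [0.3, 0.3, -0.9]
grip_width: 0.0462
```

Emit:
{"api": "jog_arm", "payload": {"deltas": "0 0 -2 0 0 0 4.6; 0 0 -2 0 0 0 4.6; -3 0 -1 0 0 0 4.6; -4 0 0 0 0 0 3; -4 0 0 0 0 0 2"}}

```text
clock: 12.9
eef_pos: [0.5047, 0.0464, 0.1551]
ee_rot: [179.9, -0.2, 8.2]
force: [-0.4, -0.1, 2.0]
grip_width: 0.0228
```

Emit:
{"api": "jog_arm", "payload": {"deltas": "-4 0 0 0 0 0 1; -2 0 0 0 0 0 0; 0 0 0 0 0 0 0; 0 0 0 0 0 0 0; 0 0 0 0 0 0 0"}}

```text
clock: 13.32
eef_pos: [0.4466, 0.039, 0.1547]
ee_rot: [-180.0, -0.2, 8.2]
force: [0.1, 0.4, 1.1]
grip_width: 0.0001
```

```bash
python3 look.py l3.png 250 140 350 240 220 120 350 250
```

```text
13.4167 [0.44677356 0.03867737 0.15435047] [ 1.79933689e+02 -1.21654601e-01  8.19721514e+00] [ 0.27605443 -0.29768934 -0.55991455]
tip/tcp px [[284.1, 230.2], [283.8, 230.1], [283.6, 230.0]] [[219.2, 176.8], [218.2, 173.1], [217.4, 170.4]]
```

View pics/l3.png

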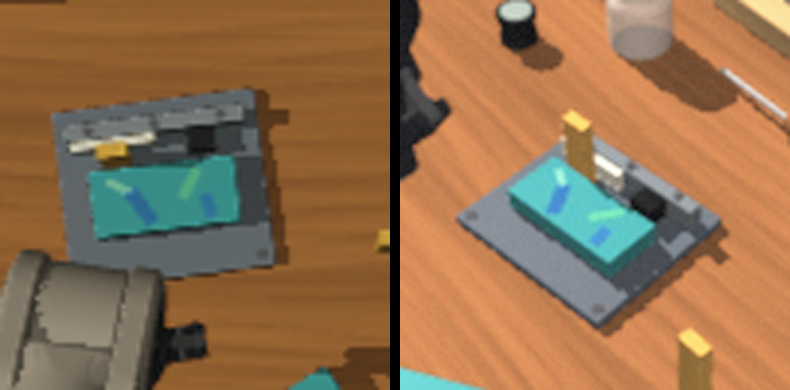

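The bar stands upright on its own in the gap, at top crop (112,153), in front of the middle of the white pad. The slab hasn't moved. Next I move the closed fingers behind the slab's free side.

Emit:
{"api": "jog_arm", "payload": {"deltas": "2.53 1.08 0 0 0 0 0; 2.53 1.08 0 0 0 0 0; 2.54 1.09 0 0 0 0 0; 0 0 2 0 0 0 0; 0 0 2 0 0 0 0", "squeeze": 40}}

```text
clock: 13.83
eef_pos: [0.529, 0.0157, 0.1139]
ee_rot: [179.8, -0.2, 8.1]
force: [-0.8, -0.3, -0.6]
grip_width: 0.0001
```

Emit:
{"api": "jog_arm", "payload": {"deltas": "0 0 2 0 0 0 0; 0 0 2 0 0 0 0; 0 0 2 0 0 0 0; 0 0 1 0 0 0 0; 0 0 0 0 0 0 0"}}

```text
clock: 14.25
eef_pos: [0.5236, 0.0172, 0.0411]
ee_rot: [180.0, 0.3, 8.2]
force: [-0.4, 0.6, -0.3]
grip_width: 0.0
```

Emit:
{"api": "jog_arm", "payload": {"deltas": "0 0 0 0 0 0 0; 0 0 0 0 0 0 0; 0 0 0 0 0 0 0; 0 0 0 0 0 0 0; 0 0 0 0 0 0 0"}}

```text
clock: 14.67
eef_pos: [0.5256, 0.0174, 0.0446]
ee_rot: [-180.0, -0.1, 8.2]
force: [-0.2, -0.9, 0.4]
grip_width: 0.0
```

```bash
python3 look.py l4.png 250 140 350 240 220 120 350 250
```

```text
14.7667 [0.52524653 0.017439   0.04424148] [-1.79984781e+02 -6.02846365e-02  8.19693107e+00] [ 0.16460105 -0.21621593 -0.55179122]
tip/tcp px [[293.9, 206.9], [293.7, 206.6], [293.6, 206.4]] [[261.3, 199.2], [260.8, 196.2], [260.4, 193.9]]
```

View pics/l4.png

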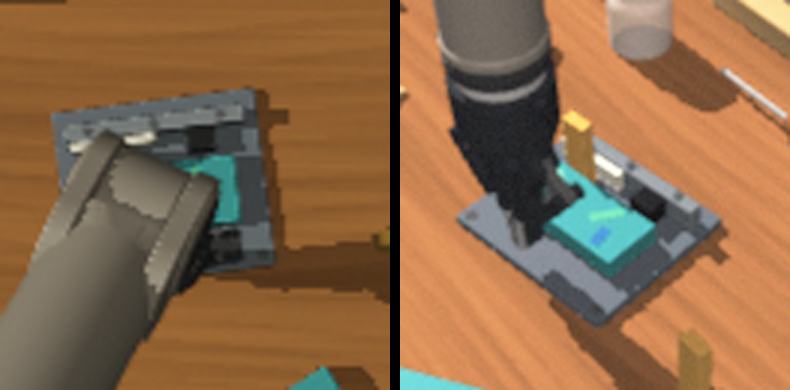

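Emit:
{"api": "jog_arm", "payload": {"deltas": "0 0 0.5 0 0 0 0; 0 0 0.5 0 0 0 0; 0 0 0.4 0 0 0 0; 0 0 0 0 0 0 0; 0 0 0 0 0 0 0"}}

```text
clock: 15.18
eef_pos: [0.5244, 0.0172, 0.0291]
ee_rot: [180.0, 0.1, 8.2]
force: [0.2, 0.0, -0.4]
grip_width: -0.0001
```

Emit:
{"api": "jog_arm", "payload": {"deltas": "0.4 0 0 0 0 0 0; 0.4 0 0 0 0 0 0; 0.3 0 0 0 0 0 0; 0.2 0 0 0 0 0 0; 0 0 0 0 0 0 0"}}

```text
clock: 15.6
eef_pos: [0.5387, 0.0192, 0.0299]
ee_rot: [180.0, -0.1, 8.2]
force: [0.3, 0.9, -0.4]
grip_width: 0.0003
```

Emit:
{"api": "jog_arm", "payload": {"deltas": "0.1 0 0 0 0 0 0; 0.1 0 0 0 0 0 0; 0.1 0 0 0 0 0 0; 0.1 0 0 0 0 0 0; 0 0 0 0 0 0 0"}}

```text
clock: 16.02
eef_pos: [0.542, 0.0197, 0.0297]
ee_rot: [180.0, -0.0, 8.2]
force: [-0.1, 0.4, -0.2]
grip_width: -0.0
```

Emit:
{"api": "jog_arm", "payload": {"deltas": "0.06 0 0 0 0 0 0; 0.06 0 0 0 0 0 0; 0.06 0 0 0 0 0 0; 0.06 0 0 0 0 0 0; 0.06 0 0 0 0 0 0"}}

```text
clock: 16.43
eef_pos: [0.5433, 0.0199, 0.0295]
ee_rot: [-180.0, 0.2, 8.2]
force: [-3.6, -0.3, 2.2]
grip_width: -0.0004
```

Emit:
{"api": "jog_arm", "payload": {"deltas": "0.05 0 0 0 0 0 0; 0.05 0 0 0 0 0 0; 0.05 0 0 0 0 0 0; 0.05 0 0 0 0 0 0; 0 0 0 0 0 0 0"}}

```text
clock: 16.85
eef_pos: [0.5463, 0.0202, 0.0295]
ee_rot: [180.0, 0.1, 8.2]
force: [-2.8, -0.4, 0.7]
grip_width: 0.0002
```

The slab is sliding at about 3 N. I'll continue in small steps.

Emit:
{"api": "jog_arm", "payload": {"deltas": "0.05 0 0 0 0 0 0; 0.05 0 0 0 0 0 0; 0.05 0 0 0 0 0 0; 0 0 0 0 0 0 0; 0 0 0 0 0 0 0"}}

```text
clock: 17.27
eef_pos: [0.5487, 0.0208, 0.0297]
ee_rot: [180.0, -0.0, 8.2]
force: [-1.2, -1.3, -1.3]
grip_width: -0.0
```

Emit:
{"api": "jog_arm", "payload": {"deltas": "0.04 0 0 0 0 0 0; 0.04 0 0 0 0 0 0; 0.03 0 0 0 0 0 0; 0 0 0 0 0 0 0; 0 0 0 0 0 0 0"}}

```text
clock: 17.68
eef_pos: [0.5492, 0.0209, 0.0297]
ee_rot: [-180.0, 0.0, 8.2]
force: [-2.2, -0.4, -0.0]
grip_width: 0.0
```

Emit:
{"api": "jog_arm", "payload": {"deltas": "0.03 0 0 0 0 0 0; 0.03 0 0 0 0 0 0; 0.02 0 0 0 0 0 0; 0 0 0 0 0 0 0; 0 0 0 0 0 0 0"}}

```text
clock: 18.1
eef_pos: [0.5493, 0.0209, 0.0297]
ee_rot: [-180.0, 0.1, 8.2]
force: [-4.9, -1.0, 1.6]
grip_width: -0.0
```

```bash
python3 look.py l5.png 260 150 330 220 235 125 335 225
```

```text
18.2 [0.54922743 0.02085598 0.02966027] [-1.79966463e+02  9.57464158e-02  8.17837125e+00] [-5.01499852 -0.62483345  2.3444193 ]
tip/tcp px [[293.3, 199.8], [293.1, 199.5], [292.9, 199.3]] [[269.2, 197.6], [268.8, 194.6], [268.5, 192.4]]
```

View pics/l5.png

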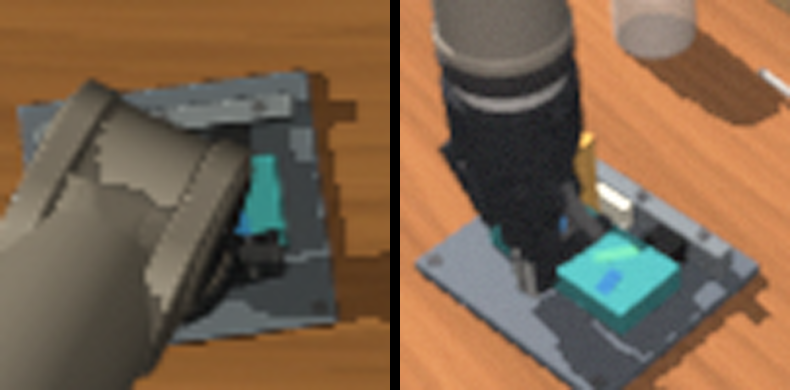

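```bash
cat > fl.py <<'E'
from h import *
import sys
b=shot('side'); s=ctrl.get_state(); print(s['clock'],s['eef_pos'],s['force'],s['torque'],s['ee_rot'])
X0,Y0,X1,Y1=262,155,332,207;k=11
im=cv2.resize(b['frame'][Y0:Y1,X0:X1,::-1],None,fx=k,fy=k,interpolation=cv2.INTER_CUBIC)
def draw(P,q,c):
    h=((proj(b,place(P,q))+.5-[X0,Y0])*k)
    for i in range(8):
        for j in(1,2,4):
            if i<i^j: cv2.line(im,tuple(map(int,h[i])),tuple(map(int,h[i^j])),c,1)
R=(.5914,.0231,.142)
draw(box(.037,.045,.001,.071,.01,.03),R,(255,0,255));draw(box(.025,.045,-.048,-.024,.01,.03),R,(0,0,255))
draw(box(-.03,.025,-.0613,.0587,.01,.03),R,(255,0,0))
draw(box(.025,.037,.025,.049,.01,.08),R,(0,255,255))
cv2.imwrite('pics/'+sys.argv[1],im)
E
python3 fl.py f1.png
```

```text
18.25 [0.54923168 0.0208429  0.0296676 ] [-4.68685602 -0.29181629  2.51249034] [-0.10449247  1.04199657 -0.02876967] [-1.79967023e+02  9.51770071e-02  8.17577393e+00]
```

View pics/f1.png

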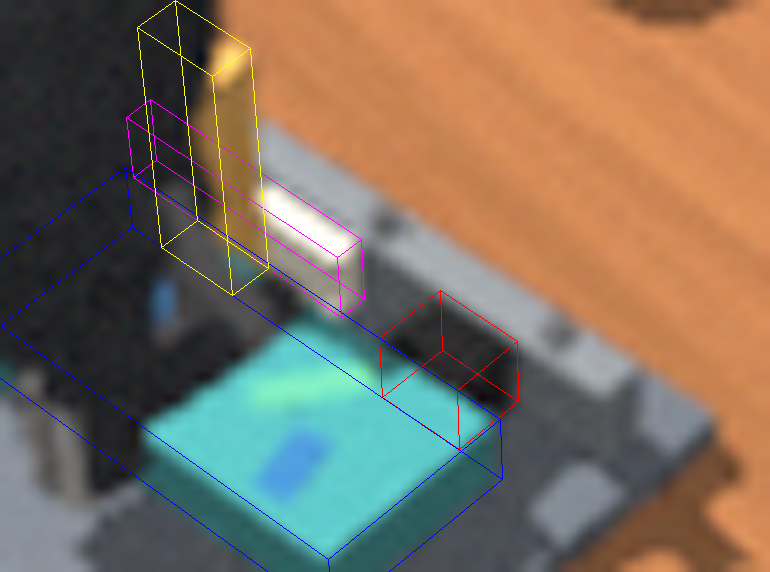

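Emit:
{"api": "jog_arm", "payload": {"deltas": "0.03 0 0 0 0 0 0; 0.03 0 0 0 0 0 0; 0.02 0 0 0 0 0 0; 0 0 0 0 0 0 0; 0 0 0 0 0 0 0"}}

```text
clock: 18.67
eef_pos: [0.5492, 0.0209, 0.0296]
ee_rot: [-179.9, 0.2, 8.2]
force: [-6.7, -0.3, 5.1]
grip_width: 0.0003
```

Emit:
{"api": "jog_arm", "payload": {"deltas": "0 0 0 0 0 0 0; 0 0 0 0 0 0 0; 0 0 0 0 0 0 0; 0 0 0 0 0 0 0; 0 0 0 0 0 0 0"}}

```text
clock: 19.08
eef_pos: [0.5492, 0.0208, 0.0296]
ee_rot: [-179.9, 0.2, 8.2]
force: [-7.6, -1.1, 3.6]
grip_width: -0.0003
```

Emit:
{"api": "jog_arm", "payload": {"deltas": "0.03 0 0 0 0 0 0; 0.03 0 0 0 0 0 0; 0.03 0 0 0 0 0 0; 0.02 0 0 0 0 0 0; 0 0 0 0 0 0 0"}}

```text
clock: 19.5
eef_pos: [0.5493, 0.0209, 0.0296]
ee_rot: [-179.9, 0.3, 8.2]
force: [-9.0, -0.2, 5.8]
grip_width: 0.0004
```

Emit:
{"api": "jog_arm", "payload": {"deltas": "0 0 0 0 0 0 0; 0 0 0 0 0 0 0; 0 0 0 0 0 0 0; 0 0 0 0 0 0 0; 0 0 0 0 0 0 0"}}

```text
clock: 19.92
eef_pos: [0.5493, 0.0209, 0.0296]
ee_rot: [-179.9, 0.3, 8.2]
force: [-8.3, 0.4, 6.8]
grip_width: -0.0003
```

```bash
python3 fl.py f2.png
```

```text
19.9667 [0.54931389 0.02086678 0.02964597] [-7.7530785  -0.58941939  6.20811725] [-0.13617668  1.81017083  0.04153956] [-179.90879941    0.30591175    8.15747613]
```

View pics/f2.png

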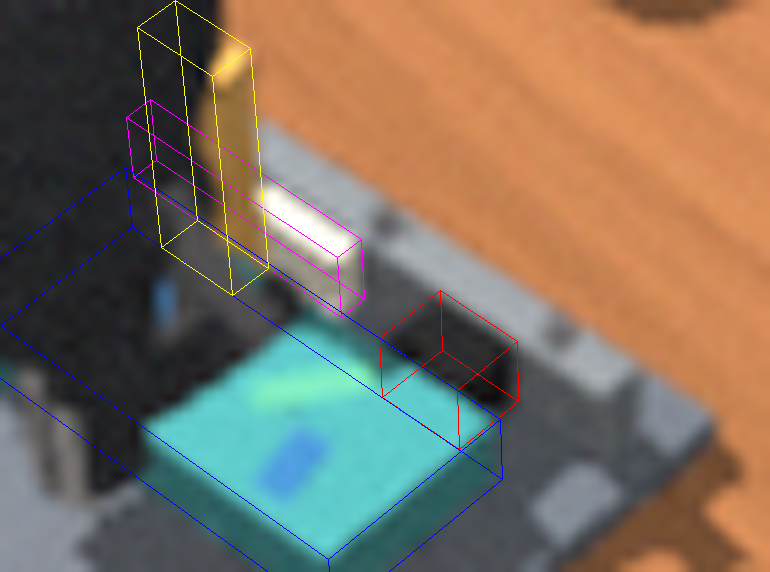

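```bash
cat > sf.py <<'E'
from h import *
b=shot('side')
roi=(296,170,318,216)
f=up(b['frame'].astype(np.float32),roi); m=((f[:,:,0]/np.maximum(f[:,:,1],8))<.75)
n,l,s,_=cv2.connectedComponentsWithStats(m.astype(np.uint8)); m=(l==1+np.argmax(s[1:,4])).astype(float)
sl=[box(-.0275,.0275,-.06,.06,.01,.03)]
R=np.array((.5914,.0231,.142)); c,s_=np.cos(.142),np.sin(.142)
q0=R+[c*-.0025-s_*-.0013, s_*-.0025+c*-.0013,0]
def rep(q):
    d=q[:2]-R[:2]; return (c*d[0]+s_*d[1])*1e3,(-s_*d[0]+c*d[1])*1e3,q[2]-.142
q,e=fit([(b,m,roi)],sl,q0,sc=(.003,.003,.02)); print('fit jig x,y mm,yaw',rep(q),e)
for yaw in(-.02,-.01,0,.01,.02,.03):
    best=min(((np.abs(render(b,sl,R+[c*x-s_*y,s_*x+c*y,yaw],roi)-m).sum()/m.sum(),x,y) for x in np.arange(-.006,.0001,.0005) for y in np.arange(-.004,.002,.0005)))
    print(yaw,best)
v=cv2.resize(b['frame'][155:207,262:332,::-1],None,fx=11,fy=11,interpolation=cv2.INTER_CUBIC)
v=np.clip(255*(v/255.)**.5,0,255).astype(np.uint8)
cv2.imwrite('pics/g1.png',v)
E
python3 sf.py
```

```text
fit jig x,y mm,yaw (np.float64(-3.65171692486737), np.float64(-0.624982768545707), np.float64(0.026731733719772943)) 0.024779067752555884
-0.02 (np.float64(0.039161323860682724), np.float64(-0.0019999999999999966), np.float64(-0.0005))
-0.01 (np.float64(0.03344307745624675), np.float64(-0.002499999999999997), np.float64(-0.0005))
0 (np.float64(0.030324033962918037), np.float64(-0.002499999999999997), np.float64(-0.0005))
0.01 (np.float64(0.02824467163403223), np.float64(-0.0029999999999999975), np.float64(-0.0005))
0.02 (np.float64(0.02876451221625368), np.float64(-0.003499999999999998), np.float64(-0.0005))
0.03 (np.float64(0.030497314156991855), np.float64(-0.003499999999999998), np.float64(-0.0005))
```

View pics/g1.png

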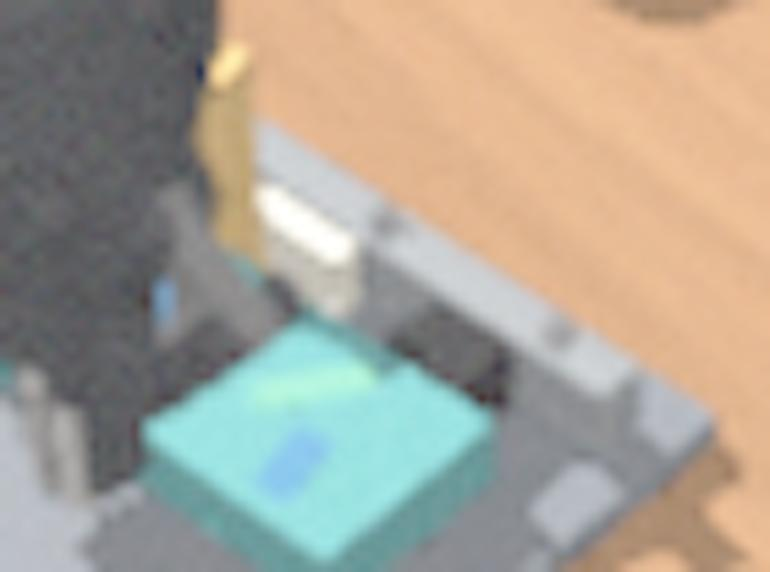

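The slab has stalled at 8 N with teal meeting the black pad's edge, but the fit leaves up to about 1° of yaw open. I'll make sure the spacer side is seated by rocking the fingers slightly towards that side, then returning.

Emit:
{"api": "jog_arm", "payload": {"deltas": "0 0 -0.03 0 0 0.01 0; 0 0 -0.03 0 0 0.01 0; 0 0 0 0 0 0.01 0; 0 0 0 0 0 0.01 0; 0 0 0 0 0 0 0"}}

```text
clock: 20.43
eef_pos: [0.5494, 0.0217, 0.0297]
ee_rot: [-179.9, 0.3, 5.9]
force: [-6.6, 0.1, 2.9]
grip_width: -0.0002
```

Emit:
{"api": "jog_arm", "payload": {"deltas": "0.02 0 0 0 0 0 0; 0.02 0 0 0 0 0 0; 0 0 0 0 0 0 0; 0 0 0 0 0 0 0; 0 0 0 0 0 0 0"}}

```text
clock: 20.85
eef_pos: [0.5495, 0.0217, 0.0296]
ee_rot: [-179.9, 0.3, 5.9]
force: [-8.5, 0.5, 3.6]
grip_width: -0.0
```

```bash
python3 fl.py f3.png; python3 sf.py
```

```text
20.9 [0.549436   0.02169543 0.02964746] [-8.53419068  0.37262054  4.28543939] [0.0230907  1.68451225 0.04851364] [-179.88011747    0.34502124    5.90344787]
fit jig x,y mm,yaw (np.float64(-3.1251887535542453), np.float64(-0.7097581332054423), np.float64(0.01029742000785172)) 0.024436741767764298
-0.02 (np.float64(0.033795493934142114), np.float64(-0.0014999999999999961), np.float64(-0.0005))
-0.01 (np.float64(0.030675909878682843), np.float64(-0.0019999999999999966), np.float64(-0.0005))
0 (np.float64(0.029116117850953208), np.float64(-0.002499999999999997), np.float64(-0.0005))
0.01 (np.float64(0.028422876949740036), np.float64(-0.0029999999999999975), np.float64(-0.0005))
0.02 (np.float64(0.0292894280762565), np.float64(-0.003499999999999998), np.float64(-0.0005))
0.03 (np.float64(0.03050259965337955), np.float64(-0.003999999999999998), np.float64(-0.0005))
```

Emit:
{"api": "jog_arm", "payload": {"deltas": "0.03 0 0 0 0 0 0; 0.03 0 0 0 0 0 0; 0.02 0 0 0 0 0 0; 0 0 0 0 0 0 0; 0 0 0 0 0 0 0"}}

```text
clock: 21.37
eef_pos: [0.5495, 0.0217, 0.0296]
ee_rot: [-179.9, 0.4, 5.9]
force: [-10.1, -0.2, 5.0]
grip_width: -0.0002
```

Emit:
{"api": "jog_arm", "payload": {"deltas": "0 0 0 0 0 0 0; 0 0 0 0 0 0 0; 0 0 0 0 0 0 0; 0 0 0 0 0 0 0; 0 0 0 0 0 0 0"}}

```text
clock: 21.78
eef_pos: [0.5495, 0.0217, 0.0297]
ee_rot: [-179.9, 0.4, 5.9]
force: [-9.7, -0.4, 5.7]
grip_width: 0.0002
```

The slab is rigid at 10 N. I'll return the yaw to square.

Emit:
{"api": "jog_arm", "payload": {"deltas": "0 0 -0.03 0 0 -0.01 0; 0 0 0 0 0 -0.01 0; 0 0 0 0 0 -0.01 0; 0 0 0 0 0 -0.01 0; 0 0 0 0 0 0 0"}}

```text
clock: 22.2
eef_pos: [0.5496, 0.0213, 0.0297]
ee_rot: [-179.9, 0.4, 8.2]
force: [-8.5, -0.0, 2.9]
grip_width: -0.0002
```

Emit:
{"api": "jog_arm", "payload": {"deltas": "0 0 0 0 0 0 0; 0 0 0 0 0 0 0; 0 0 0 0 0 0 0; 0 0 0 0 0 0 0; 0 0 0 0 0 0 0"}}

```text
clock: 22.62
eef_pos: [0.5496, 0.0213, 0.0297]
ee_rot: [-179.9, 0.4, 8.2]
force: [-8.2, -1.2, 3.5]
grip_width: 0.0004
```

```bash
python3 fl.py f4.png; python3 sf.py | head -1
```

```text
22.6667 [0.54958153 0.02127425 0.02967702] [-8.98763847 -0.69271187  2.24633865] [-0.10429658  1.80126265  0.01280866] [-179.88707203    0.41832603    8.16544281]
fit jig x,y mm,yaw (np.float64(-3.068060739584814), np.float64(-0.548383817984687), np.float64(0.01083238366208758)) 0.02441135734072022
```

View pics/f4.png

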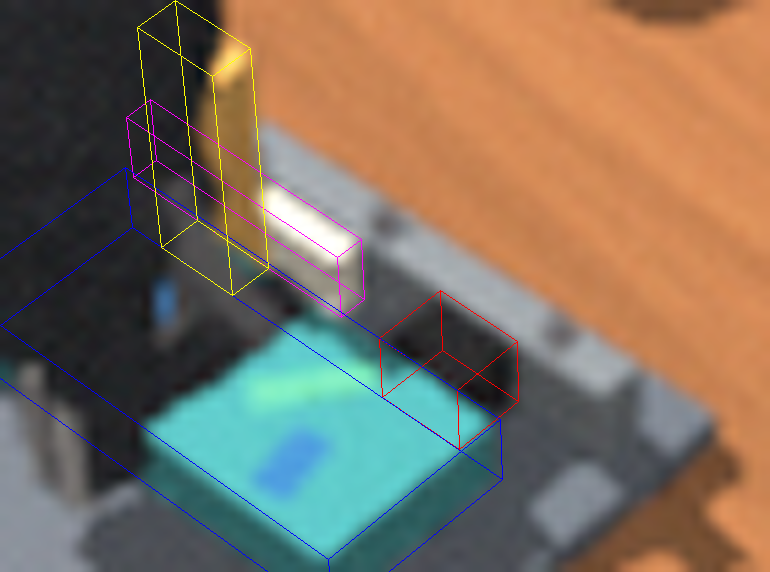

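Rocking advanced the slab another ~0.3 mm on the spacer side. I'll do the same towards the black pad side, then return to square.

Emit:
{"api": "jog_arm", "payload": {"deltas": "0 0 0 0 0 -0.01 0; 0 0 0 0 0 -0.01 0; 0 0 0 0 0 -0.01 0; 0 0 0 0 0 -0.01 0; 0 0 0 0 0 0 0"}}

```text
clock: 23.13
eef_pos: [0.5496, 0.0208, 0.0296]
ee_rot: [-179.9, 0.4, 10.5]
force: [-8.5, -1.3, 3.2]
grip_width: -0.0
```

Emit:
{"api": "jog_arm", "payload": {"deltas": "0 0 0 0 0 0 0; 0 0 0 0 0 0.01 0; 0 0 0 0 0 0.01 0; 0 0 0 0 0 0.01 0; 0 0 0 0 0 0.01 0"}}

```text
clock: 23.55
eef_pos: [0.5496, 0.0213, 0.0296]
ee_rot: [-179.9, 0.4, 8.1]
force: [-8.9, 0.2, 2.5]
grip_width: 0.0002
```

Emit:
{"api": "jog_arm", "payload": {"deltas": "0.02 0 0 0 0 0.01 0; 0.02 0 0 0 0 0.01 0; 0 0 0 0 0 0 0; 0 0 0 0 0 -0.01 0; 0 0 0 0 0 -0.01 0"}}

```text
clock: 23.97
eef_pos: [0.5496, 0.0213, 0.0296]
ee_rot: [-179.9, 0.5, 8.2]
force: [-8.8, -0.3, 2.3]
grip_width: 0.0004
```

Emit:
{"api": "jog_arm", "payload": {"deltas": "0 0 0 0 0 0 0; 0 0 0 0 0 0 0; 0 0 0 0 0 0 0; 0 0 0 0 0 0 0; 0 0 0 0 0 0 0"}}

```text
clock: 24.38
eef_pos: [0.5496, 0.0213, 0.0296]
ee_rot: [-179.9, 0.5, 8.2]
force: [-8.8, -0.9, 3.5]
grip_width: 0.0
```

```bash
python3 fl.py f5.png; python3 sf.py | head -1; python3 look.py l6.png 260 150 330 220 235 125 335 225
```

```text
24.4333 [0.54958212 0.02126088 0.02958691] [-9.26799604 -1.06851546  3.50826369] [-0.16642784  1.94997548  0.01272316] [-179.88206276    0.4653089     8.1620936 ]
fit jig x,y mm,yaw (np.float64(-2.8458692065541995), np.float64(-0.7562959835877687), np.float64(0.012304285227132561)) 0.02445793581960104
24.5833 [0.54958739 0.02125143 0.02958726] [-179.88279156    0.46349934    8.16225005] [-9.34856635 -1.34262692  3.7691831 ]
tip/tcp px [[293.1, 199.7], [292.9, 199.4], [292.8, 199.1]] [[269.2, 197.5], [268.8, 194.5], [268.5, 192.3]]
```

View pics/l6.png

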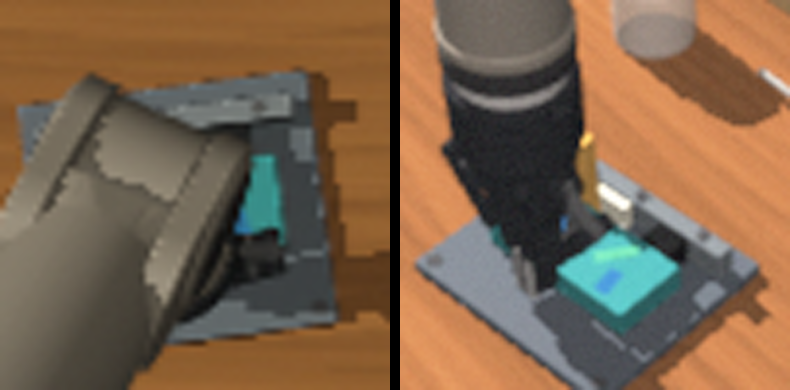

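Rocking either way no longer moves anything. The press holds steady at about 9 N, the bar is upright, and the slab centre fits at −2.8 mm against −2.5 mm nominal. I'm handing in.

```bash
python3 -c "
from station import ctrl
print(ctrl.finish_job())"
```

```text
the job is handed in; nothing more can be done
None
```

I stood the rightmost brass bar upright in the wide gap, in front of the middle of the white pad, and let go of it. I then pushed the small opal slab towards the fence with the closed fingers until it stopped. I handed the job in at about 25 s with the fingers still pressing at about 9 N.

**What the last checks showed**
- **Force:** it held steady at about 9 N sideways, with about 3.5 N upward on the tool from friction.
- **Seating:** rocking the fingers 2° each way moved the slab about 0.3 mm towards the spacer at first. After that, nothing moved in either direction, so both stops appear to be loaded.
- **Slab position:** the side view put the slab centre at −2.8 mm, against −2.5 mm when flush.
- **Spacer:** it looked upright in the last picture. I touched nothing else on the bench.

**What disagreed or could not be seen**
- **Cameras:** the two views differed by about 5 mm in y. I used the side camera because it matched the fingertip position and the held bar to within about 1 px.
- **Slab yaw:** the fit left about 0.01 rad, from a partly hidden view, which is about the noise of that fit.
- **Slab–spacer contact:** the gripper hid this in both pictures, so I inferred it from force and position.

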